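Find the loose stud in the sample case

TASK

One of the four steel studs on the floor of the grey case, under the clear guard, has come unscrewed; the other three are tight. Feel which one is loose, lift it out of the case and stand it upright in the square steel dish, without knocking over the jar or the beaker.

Things in the scene. Friction and masses are not known exactly. Their poses are not given: they have to be found in the camera images.
- case: Opaque grey steel open-topped case, fixed to the bench: 170 (x) by 350 (y) by 45 mm high, walls and floor 4 mm. Origin: centre of its underside; its x axis points to its far wall, away from the robot. The studs stand in a row along y, 25 to 35 mm beyond its centre in x, at least 60 mm apart centre to centre. The clear guard hangs over the far part only, so the studs are reached with a tilted gripper from the near side.
- guard_edge (a point): Middle of the near lower edge of the clear plastic guard plate fixed to the case, 126 mm above the bench and 42 mm beyond the case's centre. The plate is 350 mm wide along the case's y, 6 mm thick, and runs 58 mm from this edge to beyond the far wall, on two steel posts. Axes as the case's.
- stud_a_mid (a point): One of four identical steel studs: upright cylinders, 22 mm diameter, 32 mm high, slotted top, standing on the case's inner floor 4 mm above the bench. Three are screwed down and cannot move; one (50 to 100 g) only stands there. Neither looks nor name tell which: it must be felt. This point is the stud's centre, 16 mm above its foot; its z axis runs up the stud.
- stud_b_mid (a point): One of four identical steel studs: upright cylinders, 22 mm diameter, 32 mm high, slotted top, standing on the case's inner floor 4 mm above the bench. Three are screwed down and cannot move; one (50 to 100 g) only stands there. Neither looks nor name tell which: it must be felt. This point is the stud's centre, 16 mm above its foot; its z axis runs up the stud.
- stud_c_mid (a point): One of four identical steel studs: upright cylinders, 22 mm diameter, 32 mm high, slotted top, standing on the case's inner floor 4 mm above the bench. Three are screwed down and cannot move; one (50 to 100 g) only stands there. Neither looks nor name tell which: it must be felt. This point is the stud's centre, 16 mm above its foot; its z axis runs up the stud.
- stud_d_mid (a point): One of four identical steel studs: upright cylinders, 22 mm diameter, 32 mm high, slotted top, standing on the case's inner floor 4 mm above the bench. Three are screwed down and cannot move; one (50 to 100 g) only stands there. Neither looks nor name tell which: it must be felt. This point is the stud's centre, 16 mm above its foot; its z axis runs up the stud.
- dish_in (a point): Square open steel dish, fixed to the bench, left or right of the case: 138 mm outside, 130 mm inside, rim 18 mm above the bench. This point is the centre of its inner floor, 4 mm above the bench; its x and y axes run along its sides.
- cassette: Small white plastic block, 30 (x) by 50 (y) by 12 mm high, lying loose on the case's floor near its near wall. Origin: centre of its underside. Not part of the job.
- jar: Amber glass jar with a white cap, 64 mm diameter, 70 mm high, standing on the bench on the other side of the case from the dish. Origin: centre of its underside.
- beaker: Glass beaker, 70 mm diameter, 90 mm high, standing on the bench to the left. Origin: centre of its underside.

How it is judged (in metres and radians):
On the way:
1. the loose stud is lifted clear of the case (its centre more than 70 mm above the bench) (height (world z) of any of stud_a_mid, stud_b_mid, stud_c_mid, stud_d_mid above 0.07 m), for 0.1 s.
At the end, for the whole second after the job is handed in: The loose stud stands upright (within 10 degrees) on the floor of the steel dish, its centre within 57 mm of the dish's centre along each side and 10 to 22 mm above the dish's floor, let go (((x of stud_a_mid in the frame of dish_in between -0.057 and 0.057 m and y of stud_a_mid in the frame of dish_in between -0.057 and 0.057 m and z of stud_a_mid in the frame of dish_in between 0.01 and 0.022 m and angle between stud_a_mid's own z axis and vertical below 0.17 rad) or (x of stud_b_mid in the frame of dish_in between -0.057 and 0.057 m and y of stud_b_mid in the frame of dish_in between -0.057 and 0.057 m and z of stud_b_mid in the frame of dish_in between 0.01 and 0.022 m and angle between stud_b_mid's own z axis and vertical below 0.17 rad) or (x of stud_c_mid in the frame of dish_in between -0.057 and 0.057 m and y of stud_c_mid in the frame of dish_in between -0.057 and 0.057 m and z of stud_c_mid in the frame of dish_in between 0.01 and 0.022 m and angle between stud_c_mid's own z axis and vertical below 0.17 rad) or (x of stud_d_mid in the frame of dish_in between -0.057 and 0.057 m and y of stud_d_mid in the frame of dish_in between -0.057 and 0.057 m and z of stud_d_mid in the frame of dish_in between 0.01 and 0.022 m and angle between stud_d_mid's own z axis and vertical below 0.17 rad))); the robot touches nothing.
It fails at once if the jar or the beaker is knocked over (leans more than 30 degrees) (angle between any of jar, beaker's own z axis and vertical above 0.52 rad).
It also fails if it takes over 58 s, if anything falls off the work surface, if the arm or the gripper's body presses on something with over 40 N, if the wrist force passes 120 N, or if a joint passes its speed limit or range.

ROBOT

A 6-joint arm with a two-finger parallel gripper is mounted at the origin on the work surface. World frame = base frame: x ahead of the robot, y to its left, z up, the work surface at z = 0. Lengths are in m, angles in degrees, forces in N, time in s.
With the tool pointing down it reaches from about 0.25 to 0.8 m from the base axis. Payload 8.5 kg.
Tool frame: the origin (TCP) lies at the very end of the fingers, on their centre line; the grasp point (between the pads) lies 19 mm behind it; z points along the fingers, y is the line along which they close (so a half turn about z gives the same grasp; the last joint's range is limited). The gripper opens to 85 mm and grips with 20 to 120 N. Pads are 22 mm wide; open, the fingers measure 114 mm over their backs; the gripper's body (76 mm by 85 mm) begins 54 mm behind the grasp point. The pads swing forward as they close: fully open they stand 13 mm farther back than shut.
Start: joints at [66.578, 13.648, -0.773, 75.585, 0, 90], TCP at [0.209, 0.482, 0.231] pointing down, gripper open.
Joint ranges: [-152.45, 152.45], [-59.26, 108.67], [-65.41, 83.53], [-104.44, 129.93], [-82.83, 76.93], [-180, 180]. Speed limits (degrees/s): [127.2, 127.2, 159.86, 180, 180, 180].

INTERFACE

Orientations are given as a 3x3 rotation matrix whose columns are the frame's x, y, z axes.
In Python, from plant import sensors, vision, manip gives the robot as it stands.
- The arm moves only by the shell command python3 -m crank 'ROWS' [FORCE]. ROWS is a JSON object of lists of equal length, an entry for each row: "translation": the shift along the world's x, y, z in cm, a list of three; "rotation": the turn, a rotation vector about the world's x, y, z in rad, a list of three; "grip": the opening, from 0 (shut) to 1 (fully open). In form: {"translation": [[dx, dy, dz], ...], "rotation": [[wx, wy, wz], ...], "grip": [grip, ...]}. A call has 1 to 10 rows; each row is the pose to reach, as a shift and turn from the pose commanded when the call began; what a row does not reach only later rows make up. A row lasts 1/8 s, in which the tool goes at most 62.5 mm and 10.7 degrees, less where a joint would pass 70% of its speed; a pose out of reach is approached as far as the arm can. A call with a gripper value outside its range is refused whole. The fingers move at their own pace and stop on an object; FORCE is the grip in N (left out, the last holds). Time passes only in rows, so rows that repeat a pose let the fingers close. It gives the time, the measured TCP pose, the force, the opening and the grip force at its end, in the units of the state.
- sensors.get_state(): the state, without advancing time (a new reading comes with each control period).
- vision.grab_frame(name): name is "scene" or "top" or "wrist"; returns (picture, depth): 384x512x3 uint8, blue, green, red; 384x512 float32, m along the optical axis (not along the pixel's ray), 0 where there is no reading.
- vision.camera_params(name): a dict with "mtx" (3x3 intrinsics, pixels), "eye" and "orientation" of the camera in the world. Camera axes: x right, y down, z forward; pixel columns grow to the right and rows downward; lengths in m; the calibration is good to about 2 mm. A picture is of the moment at which its call begins: read the wrist's pose just before it. camera_params takes no time and is no camera call; for the wrist camera it gives the pose at the moment of the call.
- manip.sign_off(): hands the job in; it is judged then, once.
The state is a dict: "clock": time; "q": joint angles; "joint_vel": joint speeds; "joint_torque": joint torques, N m; "tool_pos": TCP position; "tool_rot": TCP orientation; "force": force on the tool from outside, world axes, zero at the start; "torque": the same for the moment, N m; "grip_width": opening from 0.0 (shut) to 1.0 (fully open); "grip_force": force on a finger pad.
Only numpy, scipy, OpenCV 4.12 (cv2) and the standard library are available. Lean on these libraries where they do the work, as an engineer would, in place of code of your own. Each camera call takes 0.05 s, during which the arm holds its last target. There are 200 camera calls.

## Working session

There is one attempt and no reset: what is moved stays moved. The work goes in short steps, Python scripts to look and compute and a shell command to move; the robot and the scene stay as the last step left them, time stands still between calls to the robot, and variables do not carry over. Pictures are saved under pics/ and viewed, at most 10 in all, crops included, and the job is handed in when it is done.

```bash
mkdir -p pics; cat > h.py <<'E'
import numpy as np, cv2
from plant import sensors, vision, manip
def cloud(name):
    p=vision.camera_params(name); im,d=vision.grab_frame(name)
    K=np.array(p["mtx"]);R=np.array(p["orientation"]);e=np.array(p["eye"])
    v,u=np.mgrid[:384,:512]
    c=np.stack([(u-K[0,2])/K[0,0]*d,(v-K[1,2])/K[1,1]*d,d],-1)
    return im,d,c@R.T+e
E
python3 - <<'E'
from h import *
for n in("top","scene"):
    im,d,w=cloud(n); np.savez(n,im=im,d=d,w=w); cv2.imwrite(f"pics/{n}.png",cv2.resize(im,(800,600)))
    print(n,vision.camera_params(n))
print(sensors.get_state())
E
```

```text
top {'mtx': array([[452.01299449,   0.        , 248.22586268],
       [  0.        , 452.01299449, 197.6054675 ],
       [  0.        ,   0.        ,   1.        ]]), 'eye': array([0.42258198, 0.0239038 , 1.50816329]), 'orientation': array([[ 0.00278227, -0.99370015,  0.11203689],
       [-0.99999068, -0.00313459, -0.00296861],
       [ 0.0033011 , -0.11202759, -0.99369961]])}
scene {'mtx': array([[479.17717459,   0.        , 257.79817345],
       [  0.        , 479.17717459, 185.48206379],
       [  0.        ,   0.        ,   1.        ]]), 'eye': array([1.48114025, 0.00992744, 0.84981626]), 'orientation': array([[ 0.03130981,  0.62145978, -0.78282018],
       [ 0.99939828, -0.03116071,  0.01523446],
       [-0.01492563, -0.78282613, -0.62206147]])}
{'clock': 0.1, 'q': array([ 6.65778614e+01,  1.36772302e+01, -8.10518896e-01,  7.55845350e+01,
       -1.10364371e-03,  9.00006234e+01]), 'joint_vel': array([ 0.01839412, -0.11491275,  0.14950062,  0.01006024,  0.06471759,
       -0.02746675]), 'joint_torque': array([-8.47701949e-05, -5.39720285e+01,  3.46999097e+01,  1.35356552e-02,
       -6.65162679e-05, -1.18223835e-05]), 'tool_pos': array([0.20855046, 0.48140637, 0.23075539]), 'tool_rot': array([[-9.17596787e-01,  3.97512141e-01, -4.83811762e-04],
       [ 3.97512435e-01,  9.17596047e-01, -1.16529696e-03],
       [-1.92759287e-05, -1.26159394e-03, -9.99999204e-01]]), 'force': array([0.42153602, 0.54966525, 0.70408   ]), 'torque': array([ 0.0062566 , -0.00677529,  0.00618354]), 'grip_force': 0.0, 'grip_width': 0.9986992190956099}
```

View pics/top.png

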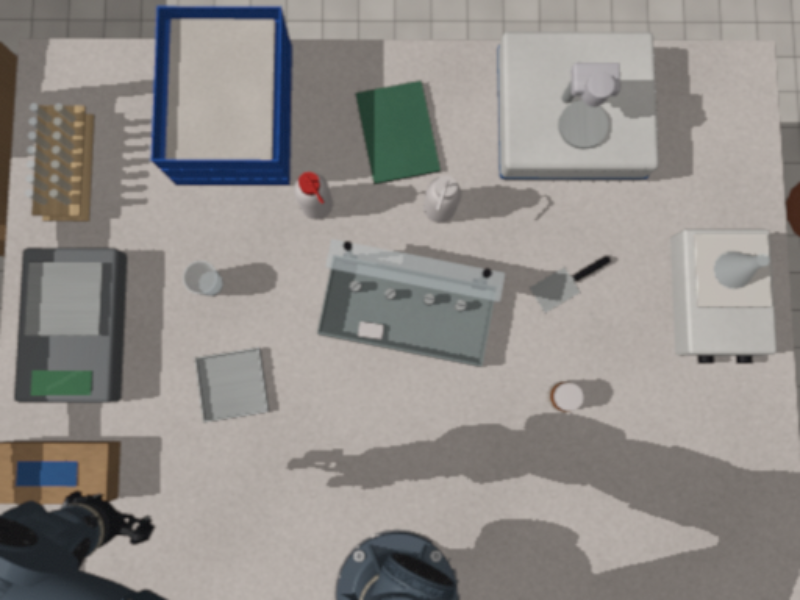

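View pics/scene.png

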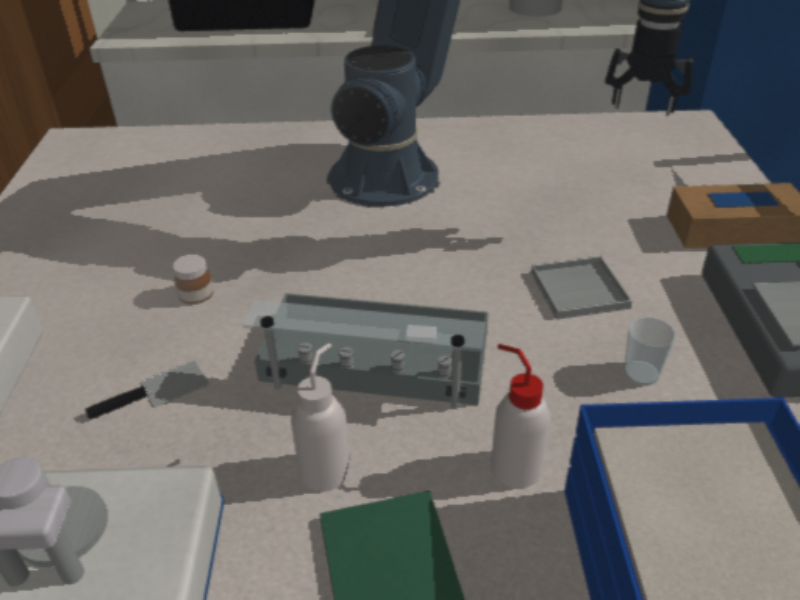

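The top view (800x600 scale) shows the case turned about -8°, with the studs at about (357,286), (391,293), (430,299) and (461,305). The dish is at (233,385), the jar at (567,397) and the beaker at (205,280). The cassette is at (371,330), and the guard covers the far part of the case. The scene view agrees with this layout.

```bash
python3 - <<'E'
from h import *
z=np.load("top.npz");w=z["w"];im=z["im"]
p=vision.camera_params("top");K=p["mtx"];R=p["orientation"];e=p["eye"]
def ray(u,v,h):
    u*=.64;v*=.64
    d=R@np.array([(u-K[0,2])/K[0,0],(v-K[1,2])/K[1,1],1]); return (e+d*(h-e[2])/d[2])
for n,u,v,h in[("s1",357,286,.036),("s2",391,293,.036),("s3",430,299,.036),("s4",461,305,.036),("dish",233,385,.004),("jar",568,397,.07),("beaker",209,283,.0),("nl",320,333,.045),("nr",481,363,.045),("guardL",331,264,.126),("guardR",502,299,.126)]:
    print(n,ray(u,v,h).round(4), w[int(v*.64),int(u*.64)].round(4))
X=w.reshape(-1,3)
m=(X[:,2]>.039)&(X[:,2]<.05)&(X[:,0]>.35)&(X[:,0]<.75)&(abs(X[:,1])<.28)
r=cv2.minAreaRect(X[m,:2].astype(np.float32));print(m.sum(),r,cv2.boxPoints(r))
for lo,hi in[(.028,.039)]:
  m=(w[...,2]>lo)&(w[...,2]<hi)&(w[...,0]>.46)&(w[...,0]<.63)&(abs(w[...,1])<.25)
  n,l,s,c=cv2.connectedComponentsWithStats(m.astype(np.uint8))
  for i in range(1,n):
    if s[i,4]>8: print(s[i,4],c[i]/.64,w[l==i].mean(0))
m=(X[:,2]>.013)&(X[:,2]<.022)&(X[:,0]>.25)&(X[:,0]<.5)&(X[:,1]>.22)&(X[:,1]<.45)
r=cv2.minAreaRect(X[m,:2].astype(np.float32));print('dish',m.sum(),r)
m=(X[:,2]>.11)&(X[:,2]<.14)&(X[:,0]>.5)&(X[:,0]<.75)&(abs(X[:,1])<.28);print('guard',m.sum())
if m.sum()>20: print(cv2.minAreaRect(X[m,:2].astype(np.float32)))
c=cv2.resize(im[150:245,190:340],(800,507),interpolation=2);cv2.imwrite("pics/crop.png",c)
E
```

```text
s1 [0.6366 0.0846 0.036 ] [0.6366 0.0861 0.0364]
s2 [0.6219 0.013  0.036 ] [0.6233 0.0138 0.0384]
s3 [ 0.6095 -0.069   0.036 ] [ 0.6098 -0.0679  0.0431]
s4 [ 0.597  -0.1341  0.036 ] [ 0.5984 -0.1346  0.0301]
dish [0.4288 0.3466 0.004 ] [0.4301 0.3469 0.0048]
jar [ 0.4063 -0.3452  0.07  ] [ 0.4066 -0.3416  0.0779]
beaker [0.6473 0.4052 0.    ] [0.6475 0.4073 0.0016]
nl [0.5365 0.1603 0.045 ] [0.5364 0.1623 0.0506]
nr [ 0.4753 -0.1734  0.045 ] [ 0.4769 -0.1728  0.0292]
guardL [0.6674 0.1328 0.126 ] [0.6687 0.1346 0.1355]
guardR [ 0.5985 -0.2054  0.126 ] [ 0.6153 -0.2248  0.0037]
274 ((0.5709869265556335, -0.016520962119102478), (0.3501059114933014, 0.13839252293109894), 78.93983459472656) [[ 0.4694938  -0.17504793]
 [ 0.60531586 -0.20159712]
 [ 0.67248005  0.14200601]
 [ 0.536658    0.1685552 ]]
24 [390.234375   293.42447917] [0.62115564 0.01458437 0.03506314]
27 [429.1087963  298.26388889] [ 0.61128911 -0.0672573   0.03401062]
28 [460.71428571 304.96651786] [ 0.5971561  -0.13353852  0.0351965 ]
dish 165 ((0.4313638210296631, 0.34874698519706726), (0.1379041224718094, 0.13842837512493134), 9.6829252243042)
guard 2107
((0.6564651131629944, -0.03315749764442444), (0.3498486578464508, 0.06052059307694435), 78.7035140991211)
```

View pics/crop.png

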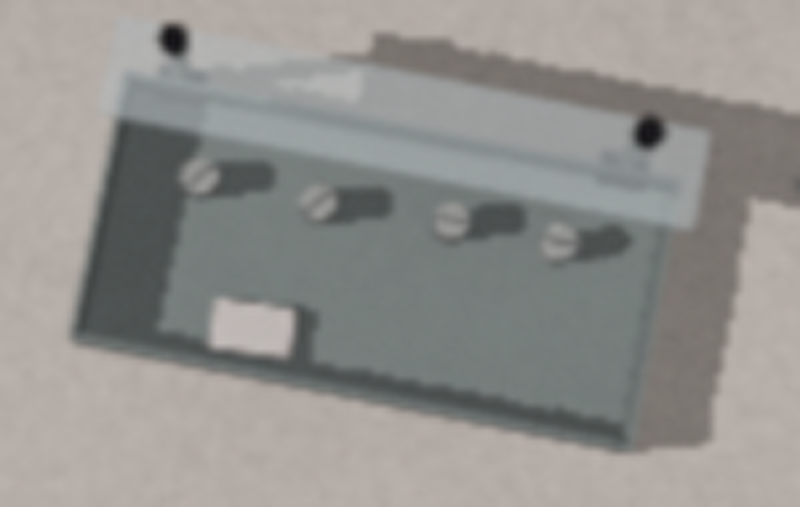

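The crop shows four slotted stud tops at crop pixels (198,176), (318,203), (452,220) and (560,241). The cassette is at (252,326), well clear of them. The guard edge passes just beyond the studs. The case fit gives its x axis at -11.1°, centred near (0.5865,-0.0195), and the guard fit agrees.

```bash
cat >> h.py <<'E'
from scipy.spatial.transform import Rotation as Ro
def frame(yaw,th):
    y=np.radians(yaw);t=np.radians(th)
    xc=np.array([np.cos(y),np.sin(y),0]);yc=np.array([-np.sin(y),np.cos(y),0])
    tz=np.sin(t)*xc-np.cos(t)*np.array([0,0,1]);return np.column_stack([np.cross(yc,tz),yc,tz])
S=[(.6363,.085),(.6217,.0138),(.6100,-.0680),(.5970,-.1340)]
def to(p,yaw=-11.1,th=40,back=0.,zg=.028):
    "shift (cm), rotvec from here to grasp at stud position p, drawn back along the tool axis"
    s=sensors.get_state();R=frame(yaw,th)
    g=np.array([*p[:2],zg])+R[:,2]*(.019-back)
    print("dcm",((g-s["tool_pos"])*100).round(2),"rot",Ro.from_matrix(R@np.array(s["tool_rot"]).T).as_rotvec().round(3),"clock",s["clock"])
E
python3 -c "
from h import *
to(S[0],back=.1)"
```

```text
dcm [ 37.67 -38.64 -14.07] rot [-0.206 -0.668  0.207] clock 0.1
```

```bash
python3 -m crank '{"translation":[[4,-4,0],[8,-8,0],[12,-12,0],[16,-16,0],[20,-20,0],[24,-24,0],[28,-28,-2],[31,-32,-4],[34,-35,-5],[37.7,-38.6,-5]],"rotation":[[0,-0.05,0.02],[-0.04,-0.15,0.05],[-0.08,-0.28,0.09],[-0.12,-0.4,0.13],[-0.16,-0.52,0.16],[-0.206,-0.668,0.207],[-0.206,-0.668,0.207],[-0.206,-0.668,0.207],[-0.206,-0.668,0.207],[-0.206,-0.668,0.207]],"grip":[1,1,1,1,0.6,0.6,0.6,0.6,0.6,0.6]}' 40
python3 - <<'E'
from h import *
to(S[0],back=.1)
im,d,w=cloud("wrist");np.savez("wr",im=im,w=w);cv2.imwrite("pics/w1.png",im)
E
```

```text
clock: 1.35
tool_pos: [0.5855, 0.0943, 0.1799]
tool_rot: [[-0.753, 0.191, 0.629], [0.147, 0.982, -0.122], [-0.641, 0.0, -0.767]]
force: [0.8, 0.4, 0.5]
grip_width: 0.601
grip_force: 0.0
dcm [-0.03  0.08 -8.99] rot [-0.001 -0.002 -0.002] clock 1.35
```

View pics/w1.png

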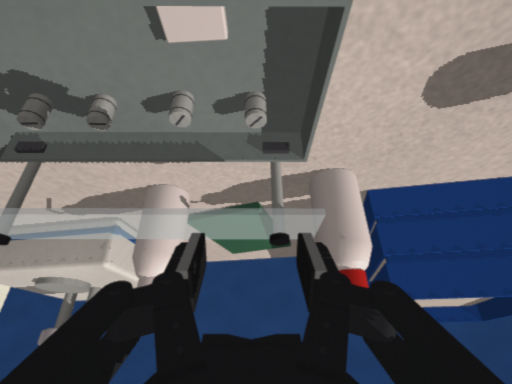

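The wrist view is inverted (near side at the top). It shows the four studs with slotted tops at about (256,120), (181,119), (101,121) and (33,123), and the guard plate crossing at row 222. The fingers look clear of everything.

```bash
python3 - <<'E'
from h import *
p=vision.camera_params("wrist");K=p["mtx"];R=p["orientation"];e=p["eye"]
w=np.load("wr.npz")["w"]
for u,v in[(256,120),(181,119),(101,121),(33,123)]:
    d=R@np.array([(u-K[0,2])/K[0,0],(v-K[1,2])/K[1,1],1]);print((e+d*(.036-e[2])/d[2]).round(4),w[v,u].round(4))
X=w.reshape(-1,3)
for s in S:
    m=(np.hypot(X[:,0]-s[0],X[:,1]-s[1])<.022)&(X[:,2]>.012)&(X[:,2]<.045)
    c,r=cv2.minEnclosingCircle(X[m,:2].astype(np.float32));print(s,m.sum(),c,r)
E
```

```text
[0.6403 0.0865 0.036 ] [0.6322 0.0905 0.0374]
[0.6245 0.0136 0.036 ] [0.6178 0.0183 0.0364]
[ 0.6116 -0.0661  0.036 ] [ 0.6056 -0.0609  0.0361]
[ 0.6008 -0.1353  0.036 ] [ 0.5945 -0.1283  0.0369]
(0.6363, 0.085) 638 (0.6336246728897095, 0.08930528908967972) 0.011728519573807716
(0.6217, 0.0138) 667 (0.6172459125518799, 0.01643381640315056) 0.011239910498261452
(0.61, -0.068) 717 (0.6064769625663757, -0.0659559816122055) 0.01169312372803688
(0.597, -0.134) 794 (0.5931872129440308, -0.13207605481147766) 0.012226896360516548
```

```bash
python3 -m crank '{"translation":[[0,0.1,-5],[0,0.1,-9],[2.1,-0.3,-11.5],[4.2,-0.7,-14.1],[5.5,-1,-15.7],[6.3,-1.15,-16.6],[6.3,-1.15,-16.6]],"rotation":[[0,0,0],[0,0,0],[0,0,0],[0,0,0],[0,0,0],[0,0,0],[0,0,0]],"grip":[0.6,0.6,0.6,0.6,0.6,0.6,0.6]}'
python3 - <<'E'
from h import *
to(S[0]);im,d,w=cloud("wrist");cv2.imwrite("pics/w2.png",im)
E
```

```text
clock: 2.28
tool_pos: [0.6485, 0.084, 0.0146]
tool_rot: [[-0.753, 0.192, 0.63], [0.147, 0.981, -0.123], [-0.642, 0.001, -0.767]]
force: [-0.5, 0.0, 0.9]
grip_width: 0.596
grip_force: 0.0
dcm [-0.03 -0.14 -0.12] rot [-0.001 -0.001 -0.001] clock 2.275
```

View pics/w2.png

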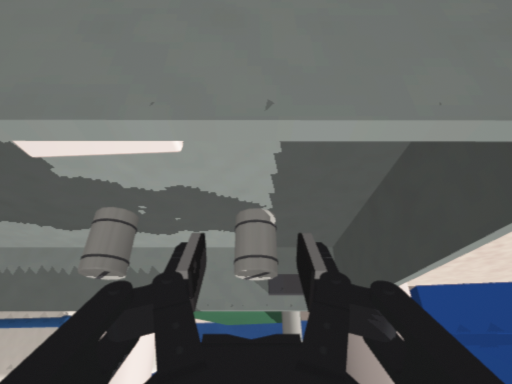

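The first stud stands between the fingers, at u≈256 against a finger centre of about 252. That is about 2 mm off, so I'll close and tug.

```bash
python3 -m crank '{"translation":[[0,0.1,0],[0,0.1,0],[0,0.1,0],[0,0.1,0],[0,0.1,0],[0,0.1,0],[0,0.1,0],[0,0.1,0]],"rotation":[[0,0,0],[0,0,0],[0,0,0],[0,0,0],[0,0,0],[0,0,0],[0,0,0],[0,0,0]],"grip":[0.2,0.2,0.2,0.2,0.2,0.2,0.2,0.2]}' 30
python3 -m crank '{"translation":[[0,0,0.2],[0,0,0.4],[0,0,0.4]],"rotation":[[0,0,0],[0,0,0],[0,0,0]],"grip":[0.2,0.2,0.2]}'
```

```text
clock: 3.32
tool_pos: [0.6488, 0.0864, 0.0163]
tool_rot: [[-0.751, 0.19, 0.632], [0.147, 0.982, -0.12], [-0.643, 0.003, -0.766]]
force: [-3.3, 4.5, 3.7]
grip_width: 0.245
grip_force: 29.2
clock: 3.7
tool_pos: [0.648, 0.0865, 0.0175]
tool_rot: [[-0.755, 0.189, 0.628], [0.147, 0.982, -0.119], [-0.64, 0.002, -0.769]]
force: [14.5, 4.7, -24.7]
grip_width: 0.24
grip_force: 32.8
```

Stud 1 is fixed: pulling up gave -25 N and it only moved 1 mm. On to stud 2.

```bash
python3 -m crank '{"translation":[[0,0,-0.3],[0,0,-0.3],[-2.5,0.5,2.8],[-5,1,5.8],[-5.7,-2.5,5.8],[-6.4,-6,5.8],[-4,-6.5,2.7],[-2.2,-6.8,0.5],[-1.5,-7,-0.4],[-1.5,-7,-0.4]],"rotation":[[0,0,0],[0,0,0],[0,0,0],[0,0,0],[0,0,0],[0,0,0],[0,0,0],[0,0,0],[0,0,0],[0,0,0]],"grip":[0.6,0.6,0.6,0.6,0.6,0.6,0.6,0.6,0.6,0.6]}'
python3 -m crank '{"translation":[[0,0,0],[0,0,0],[0,0,0],[0,0,0],[0,0,0],[0,0,0],[0,0,0]],"rotation":[[0,0,0],[0,0,0],[0,0,0],[0,0,0],[0,0,0],[0,0,0],[0,0,0]],"grip":[0.2,0.2,0.2,0.2,0.2,0.2,0.2]}' 30
python3 -m crank '{"translation":[[0,0,0.2],[0,0,0.4],[0,0,0.4]],"rotation":[[0,0,0],[0,0,0],[0,0,0]],"grip":[0.2,0.2,0.2]}'
```

```text
clock: 4.95
tool_pos: [0.6333, 0.015, 0.0149]
tool_rot: [[-0.753, 0.192, 0.63], [0.147, 0.981, -0.123], [-0.642, 0.001, -0.767]]
force: [-0.7, -0.8, -0.3]
grip_width: 0.601
grip_force: 0.0
clock: 5.82
tool_pos: [0.6329, 0.0132, 0.0163]
tool_rot: [[-0.751, 0.195, 0.631], [0.148, 0.981, -0.127], [-0.643, -0.002, -0.765]]
force: [-5.0, -9.5, 6.1]
grip_width: 0.243
grip_force: 29.1
clock: 6.2
tool_pos: [0.632, 0.0134, 0.0176]
tool_rot: [[-0.754, 0.194, 0.627], [0.148, 0.981, -0.126], [-0.64, -0.002, -0.769]]
force: [12.5, -10.4, -23.5]
grip_width: 0.246
grip_force: 32.4
```

Stud 2 is fixed too. On to stud 3.

```bash
python3 -m crank '{"translation":[[0,0,-0.3],[0,0,-0.3],[-2.5,0.3,2.8],[-5,0.8,5.8],[-5.6,-3.5,5.8],[-6.2,-7.4,5.8],[-3.7,-7.9,2.7],[-1.9,-8.2,0.5],[-1.2,-8.4,-0.4],[-1.2,-8.4,-0.4]],"rotation":[[0,0,0],[0,0,0],[0,0,0],[0,0,0],[0,0,0],[0,0,0],[0,0,0],[0,0,0],[0,0,0],[0,0,0]],"grip":[0.6,0.6,0.6,0.6,0.6,0.6,0.6,0.6,0.6,0.6]}'
python3 -m crank '{"translation":[[0,0,0],[0,0,0],[0,0,0],[0,0,0],[0,0,0],[0,0,0],[0,0,0]],"rotation":[[0,0,0],[0,0,0],[0,0,0],[0,0,0],[0,0,0],[0,0,0],[0,0,0]],"grip":[0.2,0.2,0.2,0.2,0.2,0.2,0.2]}' 30
python3 -m crank '{"translation":[[0,0,0.2],[0,0,0.4],[0,0,0.4]],"rotation":[[0,0,0],[0,0,0],[0,0,0]],"grip":[0.2,0.2,0.2]}'
```

```text
clock: 7.45
tool_pos: [0.6214, -0.0686, 0.0149]
tool_rot: [[-0.753, 0.191, 0.63], [0.147, 0.982, -0.122], [-0.642, 0.001, -0.767]]
force: [-0.7, 0.6, 0.0]
grip_width: 0.596
grip_force: 0.0
clock: 8.32
tool_pos: [0.6214, -0.069, 0.0163]
tool_rot: [[-0.751, 0.192, 0.632], [0.147, 0.981, -0.123], [-0.643, 0.001, -0.766]]
force: [-4.7, -1.8, 7.3]
grip_width: 0.241
grip_force: 29.4
clock: 8.7
tool_pos: [0.6206, -0.0689, 0.0176]
tool_rot: [[-0.754, 0.192, 0.628], [0.148, 0.981, -0.122], [-0.64, 0.0, -0.769]]
force: [11.7, -4.0, -20.7]
grip_width: 0.244
grip_force: 32.1
```

Stud 3 is fixed, so stud 4 should be the loose one. I'll grasp it 2 mm higher, because the pads press the floor slightly as they close.

```bash
python3 -m crank '{"translation":[[0,0,-0.3],[0,0,-0.3],[-2.5,0.3,2.8],[-5,0.8,5.8],[-5.7,-2.8,5.8],[-6.3,-5.8,5.8],[-3.8,-6.2,2.7],[-2,-6.5,0.6],[-1.3,-6.6,-0.2],[-1.3,-6.6,-0.2]],"rotation":[[0,0,0],[0,0,0],[0,0,0],[0,0,0],[0,0,0],[0,0,0],[0,0,0],[0,0,0],[0,0,0],[0,0,0]],"grip":[0.6,0.6,0.6,0.6,0.6,0.6,0.6,0.6,0.6,0.6]}'
python3 -m crank '{"translation":[[0,0,0],[0,0,0],[0,0,0],[0,0,0],[0,0,0],[0,0,0],[0,0,0]],"rotation":[[0,0,0],[0,0,0],[0,0,0],[0,0,0],[0,0,0],[0,0,0],[0,0,0]],"grip":[0.2,0.2,0.2,0.2,0.2,0.2,0.2]}' 30
python3 -m crank '{"translation":[[0,0,0.2],[0,0,0.4],[0,0,0.4]],"rotation":[[0,0,0],[0,0,0],[0,0,0]],"grip":[0.2,0.2,0.2]}'
```

```text
clock: 9.95
tool_pos: [0.6084, -0.1345, 0.0169]
tool_rot: [[-0.753, 0.191, 0.63], [0.147, 0.982, -0.122], [-0.642, 0.001, -0.767]]
force: [0.4, 0.2, -0.4]
grip_width: 0.602
grip_force: 0.0
clock: 10.82
tool_pos: [0.6089, -0.1347, 0.0183]
tool_rot: [[-0.751, 0.191, 0.632], [0.147, 0.982, -0.122], [-0.644, 0.001, -0.765]]
force: [-4.8, 0.4, 8.0]
grip_width: 0.246
grip_force: 29.7
clock: 11.2
tool_pos: [0.6087, -0.1348, 0.0215]
tool_rot: [[-0.752, 0.191, 0.631], [0.147, 0.982, -0.122], [-0.643, 0.001, -0.766]]
force: [0.2, 0.1, -0.7]
grip_width: 0.242
grip_force: 29.4
```

Stud 4 is the loose one: it lifted the full 3 mm with no resistance. I'll back out along the tool axis, then up.

```bash
python3 -m crank '{"translation":[[-1,0.2,1.2],[-3,0.6,3.7],[-5,1,6.1],[-8,1.6,9.8],[-11,2.1,12],[-14,2.7,12],[-14,2.7,12]],"rotation":[[0,0,0],[0,0,0],[0,0,0],[0,0,0],[0,0,0],[0,0,0],[0,0,0]],"grip":[0.2,0.2,0.2,0.2,0.2,0.2,0.2]}' 45
python3 - <<'E'
from h import *
im,d,w=cloud("wrist");cv2.imwrite("pics/w3.png",im)
to((.431,.349),yaw=9.7,zg=.13);to((.431,.349),yaw=9.7,zg=.032)
E
```

```text
clock: 12.08
tool_pos: [0.4666, -0.1074, 0.141]
tool_rot: [[-0.752, 0.192, 0.63], [0.148, 0.981, -0.122], [-0.642, 0.001, -0.767]]
force: [0.0, 0.5, -1.9]
grip_width: 0.236
grip_force: 44.4
dcm [-2.52 45.88 -2.62] rot [-0.001  0.001  0.362] clock 12.125
dcm [ -2.52  45.88 -12.42] rot [-0.001  0.001  0.362] clock 12.125
```

View pics/w3.png

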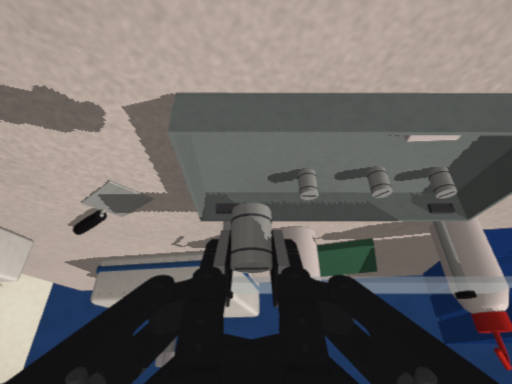

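The stud is held at about (250,237), and its axis looks unchanged. The other three are still in the case. Moving over the dish.

```bash
python3 -m crank '{"translation":[[0,4,0],[-1,9,0],[-2,15,0],[-2.5,21,0],[-2.5,27,0],[-2.5,33,0],[-2.5,39,-1],[-2.5,43,-2],[-2.5,45.9,-3],[-2.5,45.9,-4]],"rotation":[[0,0,0],[0,0,0.06],[0,0,0.12],[0,0,0.18],[0,0,0.24],[0,0,0.3],[0,0,0.362],[0,0,0.362],[0,0,0.362],[0,0,0.362]],"grip":[0.2,0.2,0.2,0.2,0.2,0.2,0.2,0.2,0.2,0.2]}'
python3 - <<'E'
from h import *
to((.431,.349),yaw=9.7,zg=.034)
im,d,w=cloud("top");c=cv2.resize(im[190:290,90:230],(784,560));cv2.imwrite("pics/t2.png",c)
E
```

```text
clock: 13.38
tool_pos: [0.4443, 0.3545, 0.1006]
tool_rot: [[-0.755, -0.171, 0.633], [-0.13, 0.985, 0.111], [-0.643, 0.002, -0.766]]
force: [0.0, 0.1, -2.1]
grip_width: 0.236
grip_force: 44.5
dcm [-0.13 -0.34 -8.11] rot [-0.002 -0.    -0.003] clock 13.375
```

View pics/t2.png

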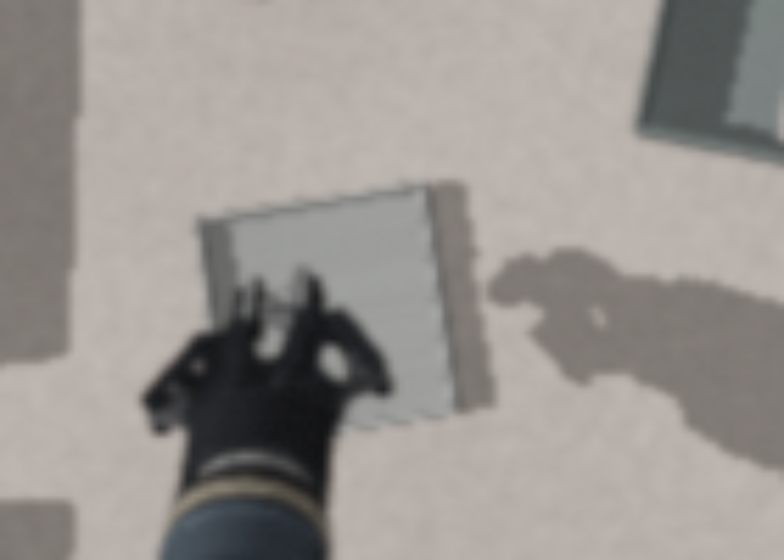

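The gripper is square with the dish and holds the stud over its floor, at (285,300) in the crop. Next is lowering it.

```bash
python3 -m crank '{"translation":[[0,-0.3,-3],[0,-0.3,-5.5],[0,-0.3,-7],[0,-0.3,-7.7],[0,-0.3,-7.9],[0,-0.3,-7.9]],"rotation":[[0,0,0],[0,0,0],[0,0,0],[0,0,0],[0,0,0],[0,0,0]],"grip":[0.2,0.2,0.2,0.2,0.2,0.2]}'
python3 -m crank '{"translation":[[0,0,-0.1],[0,0,-0.2],[0,0,-0.3],[0,0,-0.3]],"rotation":[[0,0,0],[0,0,0],[0,0,0],[0,0,0]],"grip":[0.2,0.2,0.2,0.2]}'
```

```text
clock: 14.18
tool_pos: [0.444, 0.3482, 0.0227]
tool_rot: [[-0.755, -0.168, 0.633], [-0.128, 0.986, 0.109], [-0.643, 0.001, -0.766]]
force: [-0.1, -1.1, -1.1]
grip_width: 0.238
grip_force: 44.5
clock: 14.68
tool_pos: [0.4436, 0.3482, 0.0192]
tool_rot: [[-0.755, -0.169, 0.633], [-0.129, 0.986, 0.109], [-0.642, 0.001, -0.766]]
force: [0.5, 0.6, -0.3]
grip_width: 0.24
grip_force: 44.5
```

```bash
python3 -m crank '{"translation":[[0,0,-0.1],[0,0,-0.2],[0,0,-0.2]],"rotation":[[0,0,0],[0,0,0],[0,0,0]],"grip":[0.2,0.2,0.2]}'
```

```text
clock: 15.05
tool_pos: [0.4441, 0.3484, 0.0183]
tool_rot: [[-0.754, -0.168, 0.635], [-0.128, 0.986, 0.109], [-0.644, 0.002, -0.765]]
force: [-7.0, -3.7, 13.9]
grip_width: 0.242
grip_force: 46.2
```

The stud is touching the dish floor. I'll ease off, open, and withdraw along the tool axis.

```bash
python3 -m crank '{"translation":[[0,0,0.1],[0,0,0.1],[0,0,0.1],[0,0,0.1],[0,0,0.1],[-1,-0.2,1.3],[-3,-0.5,3.7],[-6.2,-1.1,7.6],[-10,-1.7,12],[-10,-1.7,12]],"rotation":[[0,0,0],[0,0,0],[0,0,0],[0,0,0],[0,0,0],[0,0,0],[0,0,0],[0,0,0],[0,0,0],[0,0,0]],"grip":[0.2,0.3,0.45,0.6,0.6,0.6,0.6,0.6,0.6,0.6]}' 20
python3 - <<'E'
from h import *
im,d,w=cloud("wrist");cv2.imwrite("pics/w4.png",im)
im,d,w=cloud("top");X=w.reshape(-1,3)
m=(abs(X[:,0]-.431)<.05)&(abs(X[:,1]-.349)<.05)&(X[:,2]>.025)&(X[:,2]<.06)
print(m.sum(),X[m].mean(0),X[m].min(0),X[m].max(0))
E
```

```text
clock: 16.3
tool_pos: [0.3428, 0.3323, 0.1406]
tool_rot: [[-0.754, -0.171, 0.635], [-0.127, 0.985, 0.114], [-0.645, 0.005, -0.764]]
force: [0.1, 1.0, 0.3]
grip_width: 0.594
grip_force: 0.0
39 [0.43316722 0.34364974 0.03528345] [0.42349804 0.3335108  0.02769463] [0.44284685 0.35370478 0.04087077]
```

View pics/w4.png

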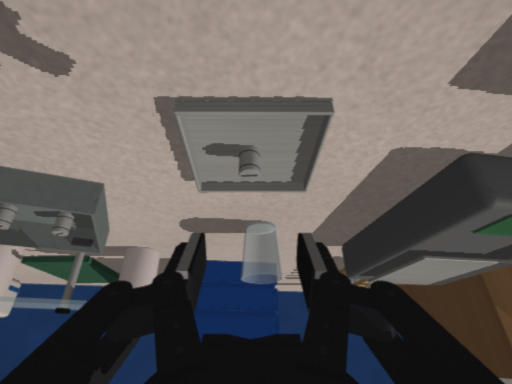

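The stud stands upright near the dish centre at (249,163), with the gripper clear and the beaker standing at (261,252). The top camera puts the stud at (0.433,0.344), within about 6 mm of the dish centre. Handing in.

```bash
python3 -c "
from plant import manip
print(manip.sign_off())"
```

```text
the job is handed in; nothing more can be done
None
```

The loose stud was the rightmost of the four; it now stands upright near the centre of the steel dish, the gripper is clear of it, and I handed the job in at about 16 s with no verdict shown.

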